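Spring a spare roller into a tumbler

ROBOT

A 6-joint arm with a two-finger parallel gripper is mounted at the origin on a cart in front of the work surface, level with it; the furniture and walls round the work are solid. World frame = base frame: x ahead of the robot, y to its left, z up, the work surface at z = 0. Lengths are in mm, angles in rad, forces in N, time in s.
With the tool pointing down it reaches from about 325 to 775 mm from the base axis. Payload 9.3 kg.
Tool frame: the origin (TCP) lies midway between the tips of the shut fingers; the grasp point (between the pads) lies 19 mm behind it; z points along the fingers, y is the line along which they close (so a half turn about z gives the same grasp; the last joint's range is limited). The gripper opens to 85 mm and grips with 20 to 120 N. Pads are 22 mm wide; open, the fingers measure 114 mm over their backs; the gripper's body (76 mm by 85 mm) begins 54 mm behind the grasp point. The pads swing forward as they close: fully open they stand 13 mm farther back than shut.
Start: joints at [1.108, 0.259, 0.021, 1.334, 0, 1.418], TCP at [167.679, 523.813, 231.279] pointing down, gripper open.
Joint ranges: [-3.04, 3.04], [-0.91, 1.82], [-1.04, 1.36], [-1.92, 1.95], [-1.52, 1.45], [-3.14, 3.14]. Speed limits (rad/s): [2.22, 2.22, 2.79, 3.14, 3.14, 3.14].

INTERFACE

Orientations are given as a rotation vector (axis times angle).
In Python, from bench import manip gives the robot as it stands.
- The arm moves only by the tool drive_tool, never from a script. Its argument "rows" is one flat list of numbers, 7 for each row, row after row: the opening, from -1 (shut) to 1 (fully open), then the shift along the tool's x, y, z in cm, then the turn, a rotation vector about the tool's x, y, z in degrees. A call has 1 to 12 rows; each row shifts and turns the commanded pose from where the row before left it, along the tool's axes as they then stand; what a row does not reach is not made up. A row lasts 1/8 s, in which the tool goes at most 62.5 mm and 10.7 degrees, less where a joint would pass 70% of its speed; a pose out of reach is approached as far as the arm can. A call is refused whole if a number of a shift passes 6.25 or a number of a turn 10.7, either way. A call with a gripper value outside its range is refused whole. The fingers move at their own pace and stop on an object; the grip force is fixed at half the most. Time passes only in rows, so rows that do not move let the fingers close. It gives the time, the measured TCP pose, the force, the opening and the grip force at its end, in the units of the state.
- manip.sense(): the state, without advancing time (a new reading comes with each control period).
- manip.camera(name): name is "scene" or "top"; returns (picture, depth): 420x560x3 uint8, red, green, blue; 420x560 float32, mm along the optical axis (not along the pixel's ray), 0 where there is no reading.
- manip.calibration(name): a dict with "fx", "fy", "cx", "cy" (pixels), "world_from_camera" (4x4, takes a point from camera to world coordinates). Camera axes: x right, y up, looking along -z (the intrinsics and any distortion apply to the point x, -y, -z); pixel columns grow to the right and rows downward; lengths in mm; the calibration is good to about 2 mm. A picture is of the moment at which its call begins. calibration takes no time and is no camera call.
- manip.finish_job(): hands the job in; it is judged then, once.
The state is a dict: "clock": time; "qpos": joint angles; "qd": joint speeds; "effort": joint torques, N m; "tool_pos": TCP position; "eef_rot": TCP orientation; "contact_force": force on the tool from outside, world axes, zero at the start; "wrist_torque": the same for the moment, N m; "width": finger opening in mm; "grasp_force": force on a finger pad.
Only numpy, scipy, OpenCV 4.12 (cv2) and the standard library are available. Lean on these libraries where they do the work, as an engineer would, in place of code of your own. Each camera call takes 0.05 s, during which the arm holds its last target. There are 200 camera calls.

TASK

Fit the loose rubber roller from the wooden cradle into the empty front place of the bench tumbler: press its sprung pin into one bearing cup, squeeze the spring just enough to bring the other pin in front of the opposite cup, and let it spring out so that the roller hangs by itself between the two cups, both pins fully home. Feel your way and press gently, so that the pin is never rammed to the end of its travel, and leave the other things on the bench where they are.

Things in the scene. Friction and masses are not known exactly. Their poses are not given: they have to be found in the camera images.
- roller: The loose roller: black rubber cylinder, diameter 30, length 68 mm, with a round-nosed steel pin (diameter 8 mm) at each end; 0.15 to 0.23 kg. Origin at the centre of the rubber, y along its axis: sprung pin at +y, rigid pin at -y; 145 mm over the noses when free. Grasp the rubber across its diameter. It starts lying in the cradle, axis 36 mm above the bench.
- sprung_end (a point): Outer face of the roller's steel collar (diameter 18, length 7 mm), at y = +41 mm on its axis. The sprung pin comes out here: nose at y = +72 mm when free. It slides in up to 15 mm, to a hard stop. The spring gives from 1.2 N and adds 0.6 N per mm (7.2 N at 10 mm, 10.2 N at the stop).
- rigid_nose (a point): Nose of the roller's rigid pin (no collar), on its axis at y = -73 mm, 39 mm beyond the rubber.
- cradle: Wooden cradle, fixed, 60 x 90 mm, 33 mm high: a 6 mm foot board and two V blocks, 10 mm wide, 29 mm either side of its middle, in which the roller lies, its y along the cradle's y. Origin at the middle of the underside.
- tumbler: Rotary tumbler without its barrel, fixed. Grey base plate, x -40 to +145, y -115 to +115 mm, 12 mm thick; origin on the bench under the front roller place; y along the rollers. On it an aluminium frame: two upright end plates 8 mm thick, x -15 to +136 mm, up to 76 mm above the bench, inner faces 148 mm apart; rear roller (diameter 30 mm) in place at x = +108 mm.
- roller_axis (a point): Point on the line through the two bearing cups of the empty front place, 60 mm above the bench, over the base's origin; axes as the tumbler's. On each end plate's inner face a steel cup faces the other: outer diameter 26, 10 mm proud of the plate, bore 7 mm deep, tapering from 21 mm at the mouth to 10 mm at the flat floor. Mouths 128 mm apart, floors 142 mm.
- base_front (a point): Middle of the base plate's front top edge (x -40, z 12 mm). The frame with both cups is clamped up to 15 mm to +y or -y of the base's middle; this shift is not reported: find it by touch. A seated roller keeps its spring pressed in 3 mm; 10 mm lets the rigid pin just pass its cup's rim. The cups admit a pin tilted by up to 33 degrees.
- polish_bottle: Bystander: small white bottle with a black cap, 35 mm in diameter, 81 mm tall, origin under its middle.
- tape: Bystander: roll of beige tape lying flat, 104 mm in diameter, 25 mm tall, origin under its middle.
- ring_clamp: Bystander: wooden ring clamp lying flat, 28 x 133 x 25 mm, origin under its middle, length along its y.

How it is judged:
By the outcome, as a careful person would: the job done as asked, in the order asked, and still so for the second after the job is handed in, with the robot touching nothing.
It also fails if it takes over 54 s, if anything falls off the work surface, if the arm or the gripper's body presses on something with over 40 N, if the wrist force passes 120 N, or if a joint passes its speed limit or range.

## Working session

There is one attempt and no reset: what is moved stays moved. The work goes in short steps, Python scripts to look and compute and a tool call to move; the robot and the scene stay as the last step left them, time stands still between calls to the robot, and variables do not carry over. Pictures are saved under pics/ and viewed, at most 10 in all, crops included, and the job is handed in when it is done.

Besides the shell and the picture viewer there is one more tool, called after "Request:" in YAML: its name, and indented under it one key for each argument. drive_tool: Moves the arm, as the interface text tells. Its arguments: {"type":"object","properties":{"rows":{"type":"array"}},"required":["rows"]}

```bash
mkdir -p pics; python3 - <<'E'
from bench import manip
import cv2,numpy as np,pickle
d={}
for n in ("scene","top"):
    p,z=manip.camera(n); c=manip.calibration(n); d[n]=(p,z,c)
    cv2.imwrite(f"pics/{n}0.png",p[:,:,::-1]); print(n,{k:np.round(v,3).tolist() for k,v in c.items()}, (z>0).mean())
pickle.dump(d,open("d0.pkl","wb"))
s=manip.sense();print({k:np.round(v,3).tolist() for k,v in s.items()})
E
```

```text
scene {'fx': 543.047, 'fy': 543.047, 'cx': 281.268, 'cy': 207.844, 'world_from_camera': [[0.681, 0.487, -0.547, -272.196], [-0.732, 0.428, -0.53, -649.646], [-0.024, 0.761, 0.648, 1027.559], [0.0, 0.0, 0.0, 1.0]]} 0.9959481292517007
top {'fx': 450.257, 'fy': 450.257, 'cx': 281.235, 'cy': 215.427, 'world_from_camera': [[-0.01, 0.997, -0.077, 470.499], [-1.0, -0.009, 0.006, 142.663], [0.005, 0.077, 0.997, 1306.391], [0.0, 0.0, 0.0, 1.0]]} 0.9958503401360544
{'clock': 0.1, 'qpos': [1.108, 0.259, 0.021, 1.334, 0.0, 1.418], 'qd': [0.003, -0.003, 0.002, -0.002, -0.0, 0.001], 'effort': [0.004, -55.669, 34.507, 0.012, -0.0, 0.0], 'tool_pos': [167.542, 523.596, 230.713], 'eef_rot': [-0.485, -3.104, 0.002], 'contact_force': [0.123, 0.875, -0.229], 'wrist_torque': [-0.05, -0.001, 0.017], 'grasp_force': 0.0, 'width': 85.368}
```

View pics/scene0.png

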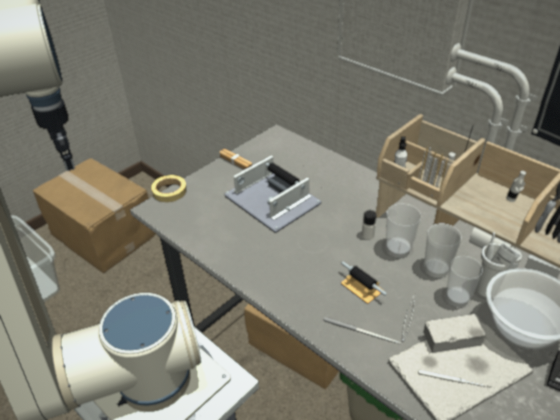

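View pics/top0.png

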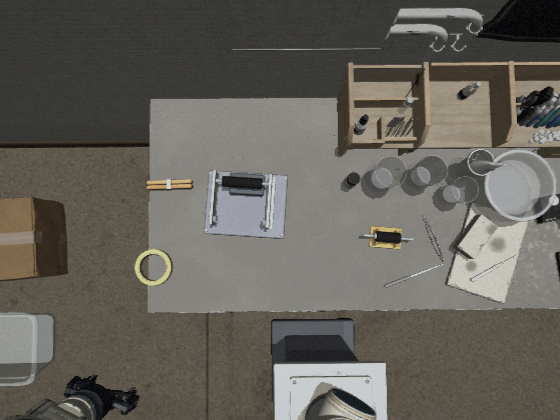

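The scene view shows the tumbler at about (272,195), the cradle with the roller at (360,283) and the bottle at (368,224). In the top view the tumbler is at (245,205) and the roller at (387,238). I'll enlarge crops of the roller and tumbler.

```bash
python3 - <<'E'
import cv2,numpy as np,pickle
d=pickle.load(open("d0.pkl","rb"))
t=d["top"][0];s=d["scene"][0]
def cr(i,c,r,w,h,k): return cv2.resize(i[r:r+h,c:c+w,::-1],(w*k,h*k),interpolation=cv2.INTER_CUBIC)
a=cr(t,350,218,70,40,5);b=cr(s,330,255,70,50,5);c=cr(t,195,160,100,85,4);e=cr(s,220,140,100,90,4)
o=np.zeros((600,800,3),np.uint8)
o[:200,:350]=a;o[:250,400:750]=b;o[250:590,:400]=c;o[250:600,400:800]=e[:350]
cv2.imwrite("pics/crop.png",o)
def pts(n):
    p,z,c=d[n];v,u=np.mgrid[:420,:560];X=np.stack([(u-c['cx'])/c['fx']*z,-(v-c['cy'])/c['fy']*z,-z,np.ones_like(z)],-1)
    return (X@np.array(c['world_from_camera']).T)[...,:3]
for n in("top","scene"):
    P=pts(n); np.save(n+"P.npy",P)
P=np.load("topP.npy")
for u,v in[(387,238),(375,246),(365,237),(408,239),(245,225),(211,215),(268,215),(320,230),(284,230),(207,230)]: print(u,v,P[v,u].round(1))
E
```

```text
387 238 [ 470.5  142.7 1306.4]
375 246 [ 479.8 -134.3    7.7]
365 237 [ 5.062e+02 -1.076e+02 -4.000e-01]
408 239 [ 498.3 -221.2   38.7]
245 225 [543.8 239.8   9. ]
211 215 [568.3 327.7  76.2]
268 215 [567.  171.7  75.2]
320 230 [527.8  22.5  -2.7]
284 230 [528.6 127.4   2.7]
207 230 [530.2 348.5  13.3]
```

View pics/crop.png

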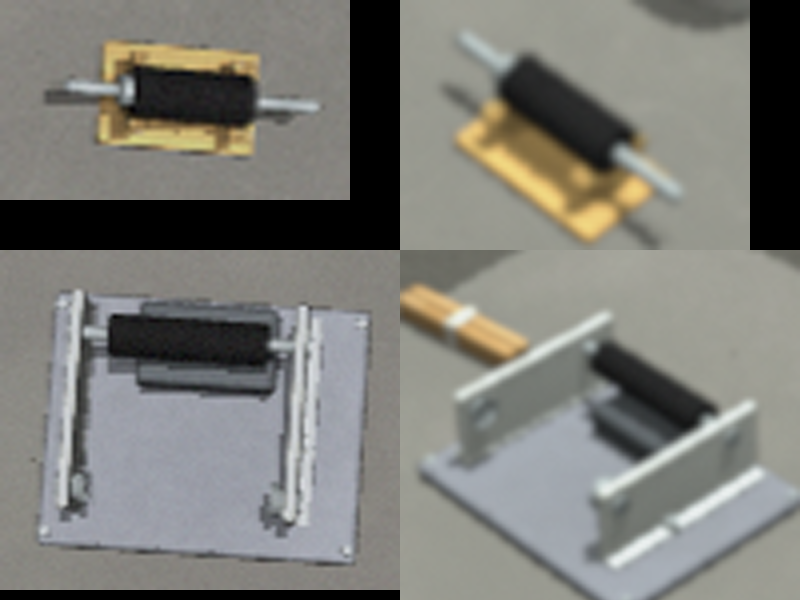

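Roller: the collar (sprung pin) is on the image left, so it faces world +y. Tumbler: the cups are at the front ends of the plates and the frame sits left of the base's middle. Next I'll measure both.

```bash
cat > h.py <<'E'
import cv2,numpy as np
def ray(c,u,v):
    M=np.array(c['world_from_camera']);D=np.array([(u-c['cx'])/c['fx'],-(v-c['cy'])/c['fy'],-1.]);return M[:3,3],M[:3,:3]@D
def onz(c,u,v,z):
    o,D=ray(c,u,v);return o+D*(z-o[2])/D[2]
def tri(c1,p1,c2,p2):
    o1,a=ray(c1,*p1);o2,b=ray(c2,*p2);t=np.linalg.lstsq(np.stack([a,-b],1),o2-o1,rcond=None)[0]
    A=o1+a*t[0];B=o2+b*t[1];return (A+B)/2,np.linalg.norm(A-B)
def big(m,box):
    u,v,w,h=box;k=np.zeros(m.shape,np.uint8);k[v:v+h,u:u+w]=m[v:v+h,u:u+w]
    cs=cv2.findContours(k,0,cv2.CHAIN_APPROX_NONE)[0];return max(cs,key=cv2.contourArea)
E
python3 - <<'E'
from h import *;import pickle
d=pickle.load(open("d0.pkl","rb"));ct,cs=d["top"][2],d["scene"][2]
R={}
for n,b in(("top",(370,225,40,25)),("scene",(340,255,50,45))):
    m=(d[n][0].max(2)<60).astype(np.uint8)
    r=cv2.minAreaRect(big(m,b));R[n]=r;print(n,r)
    q=cv2.boxPoints(r);q=q[np.argsort(q[:,0])];
    R[n+"e"]=(q[:2].mean(0),q[2:].mean(0))
print("roller c",tri(ct,R["top"][0],cs,R["scene"][0]))
# ends along long axis
for n in("top","scene"):
    (c,(w,h),a)=R[n];a=np.radians(a if w>h else a+90);v=np.array([np.cos(a),np.sin(a)])*max(w,h)/2
    if v[0]>0:v=-v
    R[n+"e"]=(np.array(c)+v,np.array(c)-v);
L=[tri(ct,R["tope"][i],cs,R["scenee"][i]) for i in(0,1)];print(L, np.linalg.norm(L[0][0]-L[1][0]))
for i in(0,1): print("top on z36",onz(ct,*R["tope"][i],36))
# pins by hand from crop: top tips, scene tips
print("tips",tri(ct,(350+66/5,218+86/5),cs,(330+62/5,255+37/5)),tri(ct,(350+318/5,218+107/5),cs,(330+278/5,255+192/5)))
# cradle colour
p=d["top"][0].astype(int);m=((p[...,0]-p[...,2])>60).astype(np.uint8);r=cv2.minAreaRect(cv2.convexHull(big(m,(360,220,60,35))));print("cradle",r,[onz(ct,*q,6).round(1) for q in cv2.boxPoints(r)])
# base plate: lilac
m=((p[...,2]-p[...,0])>8).astype(np.uint8);m=cv2.morphologyEx(m,cv2.MORPH_CLOSE,np.ones((9,9)))
k=big(m,(195,160,100,85));r=cv2.minAreaRect(k);Q=np.array([onz(ct,*q,12) for q in cv2.boxPoints(r)]);print("base",r,Q.round(1),np.linalg.norm(np.diff(Q,axis=0),axis=1))
P=np.load("topP.npy")
s=P[165:240,200:285].reshape(-1,3);s=s[(s[:,2]>70)&(s[:,2]<84)]
for nm,g in(("L",s[s[:,1]>250]),("R",s[s[:,1]<250])):
    g=g[g[:,0]<620];print(nm,len(g),g.min(0),g.max(0),np.median(g,0));vx,vy,x0,y0=cv2.fitLine(g[:,:2].astype(np.float32),2,0,.1,.1).ravel();print("line at x=550:",y0+vy/vx*(550-x0),"slope",vy/vx)
E
```

```text
top ((387.2621154785156, 236.85519409179688), (26.076284408569336, 10.297639846801758), 4.763641834259033)
scene ((361.95269775390625, 277.4662170410156), (26.969451904296875, 10.113544464111328), 35.53767776489258)
roller c (array([ 505.06235023, -164.21426763,   33.32203492]), np.float64(0.03212636728906206))
[(array([ 508.63190707, -127.82487911,   32.42707196]), np.float64(0.40097294975112907)), (array([ 501.2394993 , -200.0529225 ,   35.04866364]), np.float64(1.0405745178950927))] 72.65267157647422
top on z36 [ 508.38638239 -126.9180284    36.        ]
top on z36 [ 501.57111038 -200.19269448   36.        ]
tips (array([511.37535628, -97.03967853,  34.52870982]), np.float64(2.9507553626831373)) (array([ 497.39479572, -237.64511587,   37.80466129]), np.float64(1.0314145156697356))
cradle ((384.75408935546875, 243.70492553710938), (30.238937377929688, 7.0617876052856445), 5.19442892074585) [array([ 480.4, -118.4,    6. ]), array([ 500.6, -120.8,    6. ]), array([ 491.9, -207.6,    6. ]), array([ 471.6, -205.2,    6. ])]
base ((245.59033203125, 203.9977264404297), (78.6507568359375, 63.061283111572266), 3.7517290115356445) [[522.1 356.5  12. ]
 [704.7 345.2  12. ]
 [687.6 117.4  12. ]
 [505.1 131.2  12. ]] [182.95880298 228.36758793 182.94713929]
L 85 [546.42353149 314.62477875  70.09213363] [618.19660515 333.55932242  80.12780907] [579.27518938 327.46246768  74.89047064]
line at x=550: 327.992 slope -0.04545576
R 99 [533.88084383 165.69944027  70.01055406] [619.5893524  188.48802516  82.09098894] [572.67088196 171.66764787  74.92404713]
line at x=550: 174.93597 slope -0.10299578
```

```bash
cat > plan.py <<'E'
import numpy as np,sys
from scipy.spatial.transform import Rotation as R
def tgt(th,tilt=0):  # tool y at world angle th (deg), z down
    y=np.array([np.cos(np.radians(th)),np.sin(np.radians(th)),0]);z=np.array([0,0,-1.]);
    return R.from_matrix(np.stack([np.cross(y,z),y,z],1))
def plan(segs,start=None):
    """segs: (xyz, th, rows, opening)"""
    if start is None:
        from bench import manip
        s=manip.sense();start=(np.array(s['tool_pos'],float),R.from_rotvec(s['eef_rot']))
    p,r=start
    for xyz,th,n,o in segs:
        xyz=np.array(xyz,float);q=tgt(th)
        for k in range(n):
            f=1/(n-k);d=np.round(r.inv().apply((xyz-p)*f)/10,2);w=np.round(np.degrees((r.inv()*q).as_rotvec())*f,1)
            print(", ".join(f"{v:g}" for v in [o,*d,*w]),end=",\n")
            p=p+r.apply(d*10);r=r*R.from_rotvec(np.radians(w))
    print("end",p.round(1),(R.as_matrix(r)[:,1]).round(3));return p,r
E
python3 - <<'E'
from h import *;import pickle;from plan import *
d=pickle.load(open("d0.pkl","rb"));ct,cs=d["top"][2],d["scene"][2]
print("L plate front top",tri(ct,(211.2,224.2),cs,(234.2,177.5)),"R",tri(ct,(267.8,227.5),cs,(269.2,200.5)))
print(onz(ct,211.2,224.2,76),onz(ct,267.8,227.5,76))
# base edges: fit lines on contour
p=d["top"][0].astype(int);m=((p[...,2]-p[...,0])>8).astype(np.uint8);m=cv2.morphologyEx(m,cv2.MORPH_CLOSE,np.ones((9,9)))
k=big(m,(195,160,100,85)).reshape(-1,2);h=cv2.convexHull(k).reshape(-1,2)
W=np.array([onz(ct,u,v,12) for u,v in k])
for nm,g in(("front",W[(W[:,0]<535)&(W[:,1]>145)&(W[:,1]<345)]),("left",W[(W[:,1]>335)&(W[:,0]>530)&(W[:,0]<690)]),("right",W[(W[:,1]<145)&(W[:,0]>520)&(W[:,0]<680)])):
    v=cv2.fitLine(g[:,:2].astype(np.float32),2,0,.1,.1).ravel();print(nm,len(g),v, np.degrees(np.arctan2(v[1],v[0])))
plan([((505,-163.7,200),-5.6,16,1),((505,-163.7,90),-5.6,3,1)])
E
```

```text
L plate front top (array([543.63117831, 327.52922998,  71.68743418]), np.float64(0.7231361829415223)) R (array([532.0430269 , 172.95192311,  76.42948776]), np.float64(1.4844051947548276))
[543.11108651 327.12891695  76.        ] [532.60491998 172.45314979  76.        ]
front 69 [7.7743754e-02 9.9697340e-01 5.1561761e+02 2.4538637e+02] 85.54111
left 56 [ 9.9704427e-01 -7.6829515e-02  6.0988477e+02  3.4901819e+02] -4.406349
right 55 [ 9.9737674e-01 -7.2385192e-02  6.0055682e+02  1.2566880e+02] -4.150996
1, -3.32, -3.45, 0.2, -0, 0, 4.9,
1, -3.6, -3.15, 0.2, -0, 0, 4.9,
1, -3.86, -2.83, 0.19, -0, 0, 4.9,
1, -4.08, -2.49, 0.2, -0, 0, 4.9,
1, -4.28, -2.14, 0.19, -0, 0, 4.9,
1, -4.45, -1.76, 0.2, -0, 0, 4.9,
1, -4.58, -1.38, 0.19, -0, 0, 4.8,
1, -4.68, -0.99, 0.2, -0, 0, 4.9,
1, -4.75, -0.58, 0.19, -0, 0, 4.8,
1, -4.78, -0.18, 0.2, -0, 0, 4.9,
1, -4.78, 0.23, 0.19, -0, 0, 4.8,
1, -4.75, 0.62, 0.2, -0, 0, 4.9,
1, -4.67, 1.03, 0.19, -0, 0, 4.8,
1, -4.57, 1.42, 0.2, -0, 0, 4.9,
1, -4.44, 1.8, 0.19, -0, 0, 4.8,
1, -4.27, 2.16, 0.2, -0, 0.1, 4.9,
1, -0, 0, 3.67, -0, -0, -0,
1, -0, 0, 3.66, -0, -0, -0,
1, -0.01, 0.01, 3.67, -0, -0, -0,
end [ 505.  -163.7   90. ] [ 0.995 -0.098 -0.001]
```

Request:
drive_tool:
  rows: [1, -3.3, -3.45, 0.2, 0, 0, 4.9, 1, -3.6, -3.15, 0.2, 0, 0, 4.9, 1, -3.85, -2.85, 0.2, 0, 0, 4.9, 1, -4.1, -2.5, 0.2, 0, 0, 4.9, 1, -4.3, -2.15, 0.2, 0, 0, 4.9, 1, -4.45, -1.75, 0.2, 0, 0, 4.9, 1, -4.6, -1.4, 0.2, 0, 0, 4.8, 1, -4.7, -1, 0.2, 0, 0, 4.9, 1, -4.75, -0.6, 0.2, 0, 0, 4.8, 1, -4.8, -0.2, 0.2, 0, 0, 4.9, 1, -4.8, 0.25, 0.2, 0, 0, 4.8, 1, -4.75, 0.6, 0.2, 0, 0, 4.9]

```text
clock: 1.6
tool_pos: [420.8, 5.4, 207.1]
eef_rot: [-1.943, -2.468, -0.0]
contact_force: [1.1, 0.5, 0.5]
width: 85.5
grasp_force: 0.0
```

Request:
drive_tool:
  rows: [1, -4.65, 1.05, 0.2, 0, 0, 4.8, 1, -4.55, 1.4, 0.2, 0, 0, 4.9, 1, -4.45, 1.8, 0.2, 0, 0, 4.8, 1, -4.25, 2.15, 0.2, 0, 0, 4.9, 1, 0, 0, 3.6, 0, 0, 0, 1, 0, 0, 3.6, 0, 0, 0, 1, 0, 0, 3.6, 0, 0, 0, 1, 0, 0, 0, 0, 0, 0, 1, 0, 0, 0, 0, 0, 0]

```text
clock: 2.72
tool_pos: [505.2, -164.6, 92.4]
eef_rot: [2.328, 2.109, 0.001]
contact_force: [1.8, 1.0, 0.5]
width: 85.0
grasp_force: 0.0
```

```bash
python3 - <<'E'
from plan import *
plan([((505,-163.7,60),-5.6,1,1),((505,-163.7,14),-5.6,4,1)])
E
```

```text
1, 0.09, -0.03, 3.24, 0.1, 0, -0,
1, 0, 0, 1.15, -0, 0, -0,
1, 0, 0, 1.15, -0, 0, -0,
1, 0, 0, 1.15, -0, 0, -0,
1, 0, 0, 1.15, -0, 0, -0,
end [ 505.  -163.7   14. ] [ 0.995 -0.098 -0.001]
```

Request:
drive_tool:
  rows: [1, 0.1, 0, 3.2, 0, 0, 0, 1, 0, 0, 1.2, 0, 0, 0, 1, 0, 0, 1.2, 0, 0, 0, 1, 0, 0, 1.1, 0, 0, 0, 1, 0, 0, 1.1, 0, 0, 0, 1, 0, 0, 0, 0, 0, 0, -1, 0, 0, 0, 0, 0, 0, -1, 0, 0, 0, 0, 0, 0, -1, 0, 0, 0, 0, 0, 0, -1, 0, 0, 0, 0, 0, 0]

```text
clock: 3.98
tool_pos: [506.1, -163.7, 14.0]
eef_rot: [2.326, 2.108, 0.002]
contact_force: [4.0, 0.3, 3.3]
width: 28.6
grasp_force: 59.0
```

Request:
drive_tool:
  rows: [-1, 0, 0, 0, 0, 0, 0, -1, 0, 0, 0, 0, 0, 0, -1, 0, 0, 0, 0, 0, 0]

```text
clock: 4.35
tool_pos: [506.0, -163.8, 14.0]
eef_rot: [2.326, 2.108, 0.002]
contact_force: [4.7, 0.4, 3.4]
width: 28.3
grasp_force: 59.1
```

```bash
python3 - <<'E'
from plan import *
plan([((506,-163.7,140),-5.6,5,-1),((534.5,237.9,140),-19.35,10,-1),((534.5,237.9,80),-19.35,3,-1)])
E
```

```text
-1, -0, 0.01, -2.52, 0, 0, -0,
-1, -0, 0, -2.52, 0, 0, -0,
-1, -0, 0.01, -2.52, 0.1, 0, -0,
-1, -0, -0, -2.52, 0, 0, -0,
-1, -0, -0, -2.52, 0.1, 0, -0,
-1, 4.02, -0.11, -0, -0, 0, 1.4,
-1, 4.02, -0.21, -0, -0, 0, 1.4,
-1, 4.01, -0.31, -0, -0, 0, 1.4,
-1, 4.01, -0.41, -0, -0, 0, 1.4,
-1, 4, -0.5, -0, -0, 0, 1.4,
-1, 3.98, -0.6, -0, -0, 0, 1.3,
-1, 3.97, -0.69, -0.01, -0, 0, 1.4,
-1, 3.95, -0.79, -0, -0, 0, 1.3,
-1, 3.93, -0.88, -0.01, -0, 0, 1.4,
-1, 3.9, -0.97, -0, -0, 0, 1.3,
-1, 0, 0, 2, -0, 0, 0,
-1, 0, 0, 2, -0, 0, 0,
-1, 0.01, 0.01, 2, -0, 0, 0,
end [534.5 237.9  80. ] [ 0.944 -0.331 -0.001]
```

Request:
drive_tool:
  rows: [-1, 0, 0, -1.5, 0, 0, 0, -1, 0, 0, -2.5, 0, 0, 0, -1, 0, 0, -2.9, 0, 0, 0, -1, 0, 0, -3.1, 0, 0, 0, -1, 0, 0, -2.6, 0, 0, 0, -1, 2, 0, 0, 0, 0, 0, -1, 4, -0.1, 0, 0, 0, 1.4, -1, 4, -0.2, 0, 0, 0, 1.4, -1, 4, -0.3, 0, 0, 0, 1.4, -1, 4, -0.4, 0, 0, 0, 1.4, -1, 4, -0.5, 0, 0, 0, 1.4]

```text
clock: 5.72
tool_pos: [519.9, 58.9, 138.2]
eef_rot: [-2.452, -1.962, 0.003]
contact_force: [0.5, -0.0, -0.7]
width: 28.5
grasp_force: 59.4
```

Request:
drive_tool:
  rows: [-1, 4, -0.6, 0, 0, 0, 1.4, -1, 4, -0.7, 0, 0, 0, 1.4, -1, 4, -0.8, 0, 0, 0, 1.4, -1, 4, -0.9, 0, 0, 0, 1.4, -1, 3.9, -1, 0, 0, 0, 1.3, -1, 1.9, -0.5, 0, 0, 0, 1.2, -1, 0, 0, 2, 0, 0, 0, -1, 0, 0, 2, 0, 0, 0, -1, 0, 0, 1, 0, 0, 0, -1, 0, 0, 0, 0, 0, 0, -1, 0, 0, 0, 0, 0, 0]

```text
clock: 7.1
tool_pos: [537.6, 279.0, 89.8]
eef_rot: [2.585, 1.785, 0.001]
contact_force: [0.3, 0.3, -1.4]
width: 28.2
grasp_force: 59.4
```

```bash
python3 - <<'E'
from plan import *;from bench import manip;import cv2,pickle
d={}
for n in("scene","top"):
    p,z=manip.camera(n);d[n]=(p,z,manip.calibration(n))
pickle.dump(d,open("d1.pkl","wb"))
def cr(i,c,r,w,h,k): return cv2.resize(i[r:r+h,c:c+w,::-1],(w*k,h*k),interpolation=cv2.INTER_CUBIC)
o=np.hstack([cr(d["top"][0],195,155,100,100,4),cr(d["scene"][0],220,130,100,100,4)]);cv2.imwrite("pics/c1.png",o)
s=manip.sense();print(np.round(s['tool_pos'],1),np.round(s['contact_force'],2),np.round(s['wrist_torque'],3),np.round(s['qpos'],2))
E
```

```text
[537.8 278.9  90. ] [ 0.49 -0.61 -2.01] [ 0.065 -0.021 -0.033] [ 0.34  0.42 -0.1   1.04 -0.    2.27]
```

View pics/c1.png

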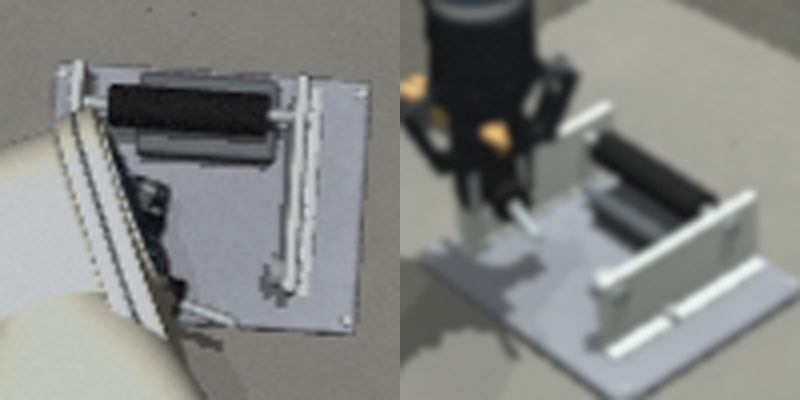

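The roller is held with its rigid pin showing: nose at about (253,235) in the top view and (255,189) in the scene view. I went about 41 mm too far in +y, still above the plates, so I'll check the nose and move back.

```bash
python3 - <<'E'
from plan import *;from h import *;from bench import manip
ct,cs=manip.calibration("top"),manip.calibration("scene")
print(tri(ct,(253.2,235.5),cs,(255,189)))
s=manip.sense();M=R.from_rotvec(s['eef_rot']).as_matrix();print(M.round(3), s['tool_pos']-73*M[:,0]-22*M[:,2])
plan([((534.5,237.9,90),-19.35,2,-1),((534.5,237.9,38),-19.35,4,-1)])
E
```

```text
(array([511.54710968, 209.10131285, 109.89007204]), np.float64(4.238240018985037))
[[ 0.354  0.935  0.001]
 [ 0.935 -0.354  0.   ]
 [ 0.001  0.001 -1.   ]] [511.88254291 210.65122043 111.97970413]
-1, -1.98, 0.57, 0, 0, -0, -0.7,
-1, -1.98, 0.55, 0, 0.1, -0, -0.7,
-1, -0, 0, 1.3, -0, -0, -0,
-1, -0, 0, 1.3, -0, -0, -0,
-1, -0, 0, 1.3, -0, -0, -0,
-1, -0, 0.01, 1.3, -0, -0, -0,
end [534.5 237.9  38. ] [ 0.943 -0.331 -0.001]
```

Request:
drive_tool:
  rows: [-1, -2.1, 0.55, 0, 0, 0, -0.7, -1, -2.1, 0.55, 0, 0, 0, -0.7, -1, 0, 0, 0, 0, 0, 0, -1, 0, 0, 1, 0, 0, 0, -1, 0, 0, 1.5, 0, 0, 0, -1, 0, 0, 1.5, 0, 0, 0, -1, 0, 0, 1.2, 0, 0, 0, -1, 0, 0, 0, 0, 0, 0, -1, 0, 0, 0, 0, 0, 0]

```text
clock: 8.32
tool_pos: [533.3, 235.7, 37.4]
eef_rot: [2.563, 1.817, 0.0]
contact_force: [0.8, -0.0, -1.1]
width: 28.1
grasp_force: 59.4
```

```bash
python3 - <<'E'
from plan import *;from bench import manip;import cv2,pickle
s=manip.sense();M=R.from_rotvec(s['eef_rot']).as_matrix();p=s['tool_pos'];print(np.round(p,1),np.round(s['contact_force'],2),M.round(3)[:,0],"sprung",(p+72*M[:,0]-22*M[:,2]).round(1),"rigid",(p-73*M[:,0]-22*M[:,2]).round(1))
i=manip.camera("scene")[0]
cv2.imwrite("pics/c2.png",cv2.resize(i[140:220,215:325,::-1],(770,560),interpolation=cv2.INTER_CUBIC))
E
```

```text
[533.3 235.7  37.4] [ 0.79 -0.02 -1.14] [0.331 0.944 0.   ] sprung [557.2 303.7  59.4] rigid [509.1 166.9  59.4]
```

View pics/c2.png

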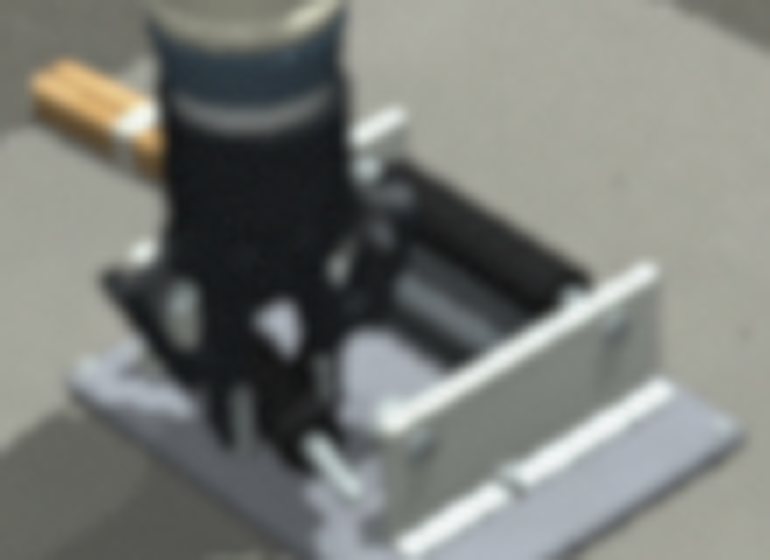

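The view shows the rigid pin passing in front of the right plate at crop (340,470), and nothing is touching. I'll feel along +y.

Request:
drive_tool:
  rows: [-1, 0.3, -0.08, -0.05, 0, 0, 0, -1, 0.3, -0.08, 0, 0, 0, 0, -1, 0.3, -0.08, 0, 0, 0, 0, -1, 0, 0, 0, 0, 0, 0]

```text
clock: 8.88
tool_pos: [533.8, 245.2, 37.8]
eef_rot: [2.563, 1.817, 0.0]
contact_force: [0.2, -0.1, -1.1]
width: 28.8
grasp_force: 59.4
```

Request:
drive_tool:
  rows: [-1, 0.3, -0.08, 0, 0, 0, 0, -1, 0, 0, 0, 0, 0, 0, -1, 0, 0, 0, 0, 0, 0]

```text
clock: 9.25
tool_pos: [534.1, 248.0, 37.8]
eef_rot: [2.563, 1.817, -0.0]
contact_force: [-0.2, -0.2, -1.2]
width: 28.5
grasp_force: 59.4
```

Request:
drive_tool:
  rows: [-1, 0.2, -0.05, 0, 0, 0, 0, -1, 0, 0, 0, 0, 0, 0, -1, 0, 0, 0, 0, 0, 0]

```text
clock: 9.62
tool_pos: [534.3, 250.0, 37.8]
eef_rot: [2.563, 1.817, -0.0]
contact_force: [-1.1, 1.3, -0.6]
width: 28.5
grasp_force: 59.4
```

Request:
drive_tool:
  rows: [-1, 0.2, -0.05, 0, 0, 0, 0, -1, 0, 0, 0, 0, 0, 0, -1, 0, 0, 0, 0, 0, 0]

```text
clock: 10.0
tool_pos: [534.5, 252.2, 37.8]
eef_rot: [-2.563, -1.817, 0.0]
contact_force: [0.2, 0.2, -1.6]
width: 28.2
grasp_force: 59.4
```

Request:
drive_tool:
  rows: [-1, 0.2, -0.05, 0, 0, 0, 0, -1, 0, 0, 0, 0, 0, 0, -1, 0, 0, 0, 0, 0, 0]

```text
clock: 10.38
tool_pos: [534.6, 254.2, 37.8]
eef_rot: [2.563, 1.817, -0.0]
contact_force: [-0.3, 0.3, -2.0]
width: 28.4
grasp_force: 59.4
```

Request:
drive_tool:
  rows: [-1, 0.2, -0.05, 0, 0, 0, 0, -1, 0, 0, 0, 0, 0, 0, -1, 0, 0, 0, 0, 0, 0]

```text
clock: 10.75
tool_pos: [534.8, 256.2, 37.8]
eef_rot: [-2.563, -1.817, 0.0]
contact_force: [0.3, 0.4, -1.3]
width: 28.3
grasp_force: 59.4
```

Request:
drive_tool:
  rows: [-1, 0.2, -0.05, 0, 0, 0, 0, -1, 0, 0, 0, 0, 0, 0, -1, 0, 0, 0, 0, 0, 0]

```text
clock: 11.12
tool_pos: [535.1, 258.1, 37.8]
eef_rot: [2.563, 1.816, -0.0]
contact_force: [0.3, -2.4, -1.4]
width: 28.5
grasp_force: 59.3
```

Request:
drive_tool:
  rows: [-1, 0.2, -0.05, 0, 0, 0, 0, -1, 0, 0, 0, 0, 0, 0, -1, 0, 0, 0, 0, 0, 0]

```text
clock: 11.5
tool_pos: [535.4, 260.2, 37.8]
eef_rot: [2.563, 1.816, 0.0]
contact_force: [2.5, -4.2, -1.4]
width: 28.4
grasp_force: 59.4
```

```bash
python3 - <<'E'
from bench import manip;import numpy as np,cv2
F=[]
for k in range(6):
    i=manip.camera("top")[0];s=manip.sense();F.append(np.r_[s['contact_force'],s['wrist_torque']])
print(np.mean(F,0).round(2),np.std(F,0).round(2),s['tool_pos'])
i=i[155:255,195:295,::-1];j=manip.camera("scene")[0][130:230,220:320,::-1]
cv2.imwrite("pics/c3.png",np.hstack([cv2.resize(x,(400,400),interpolation=cv2.INTER_CUBIC) for x in(i,j)]))
E
```

```text
[ 2.18 -4.14 -2.07 -0.78 -0.41 -0.22] [0.31 0.49 0.47 0.05 0.02 0.03] [535.3506138  260.25763933  37.82820115]
```

View pics/c3.png

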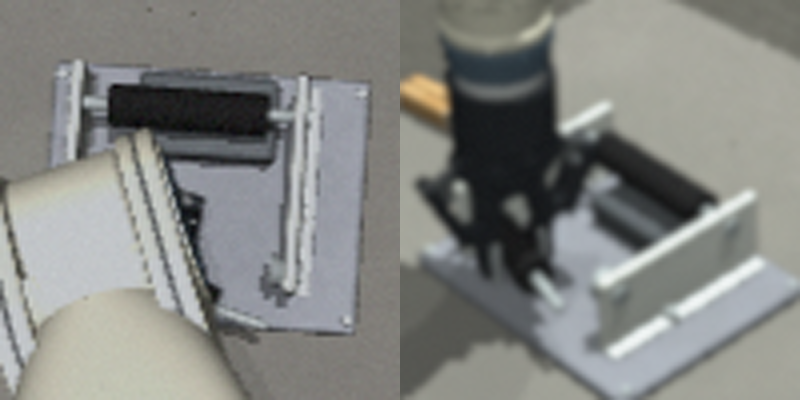

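The sprung pin is seated against the floor of the cup, with about 3.5 N axial force (about 4 mm of spring). It also leans sideways on the wall, so I'll relieve that first.

Request:
drive_tool:
  rows: [-1, 0, 0.1, 0, 0, 0, 0, -1, 0, 0, 0, 0, 0, 0, -1, 0, 0, 0, 0, 0, 0]

```text
clock: 12.22
tool_pos: [535.8, 260.1, 37.6]
eef_rot: [-2.563, -1.817, 0.001]
contact_force: [-1.5, -2.7, -1.8]
width: 28.6
grasp_force: 59.4
```

Request:
drive_tool:
  rows: [-1, 0, 0.1, 0, 0, 0, 0, -1, 0, 0, 0, 0, 0, 0, -1, 0, 0, 0, 0, 0, 0]

```text
clock: 12.6
tool_pos: [537.0, 259.7, 37.7]
eef_rot: [-2.563, -1.817, 0.0]
contact_force: [-0.9, -1.8, -1.7]
width: 28.6
grasp_force: 59.4
```

```bash
cat > feel.py <<'E'
from bench import manip;import numpy as np
from scipy.spatial.transform import Rotation as R
F=[]
for k in range(6):
    manip.camera("top");s=manip.sense();F.append(np.r_[s['contact_force'],s['wrist_torque']])
F=np.mean(F,0);M=R.from_rotvec(s['eef_rot']).as_matrix();p=np.array(s['tool_pos'])
print("F world",F.round(2),"F tool",(F[:3]@M).round(2),"tcp",p.round(2),"tool x",M[:,0].round(3),"t",round(float(s['clock']),2))
E
python3 feel.py
```

```text
F world [-1.72 -2.3  -2.11 -0.5   0.33  0.03] F tool [-2.74 -0.86  2.11] tcp [537.06 259.67  37.75] tool x [ 0.331  0.944 -0.   ] t 12.9
```

Request:
drive_tool:
  rows: [-1, 0.2, 0, 0, 0, 0, 0, -1, 0.2, 0, 0, 0, 0, 0, -1, 0, 0, 0, 0, 0, 0, -1, 0, 0, 0, 0, 0, 0]

```text
clock: 13.4
tool_pos: [538.3, 263.3, 37.7]
eef_rot: [2.563, 1.816, -0.001]
contact_force: [-3.0, -4.1, -2.2]
width: 28.6
grasp_force: 59.4
```

```bash
python3 feel.py
```

```text
F world [-2.42 -4.64 -1.89 -0.88  0.48  0.07] F tool [-5.18 -0.75  1.9 ] tcp [538.25 263.26  37.67] tool x [ 0.331  0.943 -0.001] t 13.7
```

```bash
python3 - <<'E'
from plan import *
N=np.array([559.7,324.4])
def T(th,c): a=np.radians(th+90);return (*(N-(72-c)*np.array([np.cos(a),np.sin(a)])),37.8)
pr=None
st=plan([(T(-19.35,12),-19.35,2,-1)])
for th in(-16.5,-14,-11.7,):
    st=plan([(T(th,12),th,1,-1)],st)
print()
for th in(-9.5,-7.5,-5.5,-4.35): st=plan([(T(th,12),th,1,-1)],st)
E
```

```text
-1, 0.24, -0, -0.01, -0, 0, -0,
-1, 0.24, -0, -0, -0, 0, -0,
end [539.8 267.8  37.8] [ 0.943 -0.331 -0.   ]
-1, 0.01, 0.3, -0, -0, 0, -2.9,
end [542.7 266.9  37.8] [ 0.959 -0.283 -0.   ]
-1, 0, 0.26, -0, -0, 0, -2.5,
end [545.2 266.1  37.8] [ 0.97  -0.241 -0.   ]
-1, 0.01, 0.24, -0, -0, 0, -2.3,
end [547.5 265.7  37.8] [ 0.979 -0.202 -0.   ]

-1, 0, 0.23, -0, -0, 0, -2.2,
end [549.8 265.2  37.8] [ 0.986 -0.164 -0.   ]
-1, 0.01, 0.21, -0, -0, 0, -2,
end [551.9 265.   37.8] [ 0.992 -0.13  -0.   ]
-1, -0, 0.21, -0, -0, 0, -2,
end [554.  264.7  37.8] [ 0.995 -0.095 -0.   ]
-1, 0, 0.12, -0, -0, 0, -1.1,
end [555.2 264.6  37.8] [ 0.997 -0.076 -0.   ]
```

Request:
drive_tool:
  rows: [-1, 0.2, 0, 0, 0, 0, 0, -1, 0.2, 0, 0, 0, 0, 0, -1, 0, 0, 0, 0, 0, 0, -1, 0, 0, 0, 0, 0, 0]

```text
clock: 14.2
tool_pos: [539.4, 266.7, 37.6]
eef_rot: [2.563, 1.816, -0.002]
contact_force: [-2.5, -6.6, -1.3]
width: 28.4
grasp_force: 59.4
```

```bash
python3 feel.py
```

```text
F world [-3.16 -6.57 -1.41 -1.24  0.61  0.07] F tool [-7.24 -0.8   1.42] tcp [539.4  266.62  37.56] tool x [ 0.332  0.943 -0.002] t 14.5
```

Request:
drive_tool:
  rows: [-1, 0.1, 0, 0, 0, 0, 0, -1, 0.05, 0.3, 0, 0, 0, -2.9, -1, 0, 0.26, 0, 0, 0, -2.5, -1, 0, 0.24, 0, 0, 0, -2.3, -1, 0, 0, 0, 0, 0, 0, -1, 0, 0, 0, 0, 0, 0]

```text
clock: 15.25
tool_pos: [547.4, 265.6, 37.5]
eef_rot: [2.435, 1.984, -0.003]
contact_force: [-4.3, -6.8, -1.3]
width: 28.1
grasp_force: 59.5
```

```bash
python3 feel.py;  python3 - <<'E'
from bench import manip;import numpy as np,cv2
i=manip.camera("top")[0][205:245,235:285,::-1];j=manip.camera("scene")[0][170:220,240:290,::-1]
cv2.imwrite("pics/c4.png",np.hstack([cv2.resize(x,(400,400),interpolation=cv2.INTER_CUBIC) for x in(i[:,5:45],j)]))
E
```

```text
F world [-3.75 -7.18 -0.84 -1.35  0.72  0.12] F tool [-7.79 -2.22  0.85] tcp [547.39 265.6   37.54] tool x [ 0.202  0.979 -0.002] t 15.55
```

View pics/c4.png

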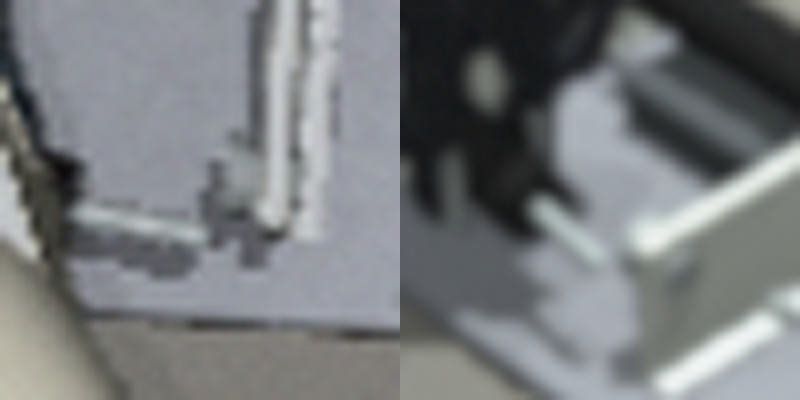

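The top crop shows the rigid nose at (208,238), still in front of the cup, and level with or just inside the cup mouth at about (215,190). I'll squeeze slightly more and swing it in, reading the force as it goes.

Request:
drive_tool:
  rows: [-1, 0.1, -0.05, 0, 0, 0, 0, -1, 0, 0.22, 0, 0, 0, -2.2, -1, 0, 0, 0, 0, 0, 0, -1, 0, 0, 0, 0, 0, 0]

```text
clock: 16.15
tool_pos: [549.6, 266.1, 37.6]
eef_rot: [2.397, 2.03, -0.003]
contact_force: [-1.6, -7.9, -2.0]
width: 28.8
grasp_force: 59.5
```

```bash
python3 feel.py
```

```text
F world [-2.55 -8.18 -1.41 -1.51  0.53  0.11] F tool [-8.49 -1.17  1.42] tcp [549.56 266.09  37.58] tool x [ 0.165  0.986 -0.002] t 16.45
```

Request:
drive_tool:
  rows: [-1, 0, 0.2, 0, 0, 0, -2, -1, 0, 0, 0, 0, 0, 0, -1, 0, 0, 0, 0, 0, 0]

```text
clock: 16.82
tool_pos: [551.5, 265.8, 37.6]
eef_rot: [2.361, 2.071, -0.003]
contact_force: [-2.4, -7.6, -1.3]
width: 28.4
grasp_force: 59.5
```

Request:
drive_tool:
  rows: [-1, 0, 0.2, 0, 0, 0, -2, -1, 0, 0, 0, 0, 0, 0, -1, 0, 0, 0, 0, 0, 0]

```text
clock: 17.2
tool_pos: [553.6, 265.5, 37.6]
eef_rot: [2.325, 2.112, -0.003]
contact_force: [-2.7, -8.8, -1.0]
width: 28.4
grasp_force: 59.5
```

Request:
drive_tool:
  rows: [-1, 0, 0.12, 0, 0, 0, -1.2, -1, 0, 0, 0, 0, 0, 0, -1, 0, 0, 0, 0, 0, 0]

```text
clock: 17.58
tool_pos: [554.7, 265.4, 37.6]
eef_rot: [2.302, 2.136, -0.003]
contact_force: [-2.9, -8.1, -1.0]
width: 28.2
grasp_force: 59.5
```

```bash
python3 feel.py;  python3 - <<'E'
from bench import manip;import numpy as np,cv2
i=manip.camera("top")[0][205:245,235:285,::-1];j=manip.camera("scene")[0][170:220,240:290,::-1]
cv2.imwrite("pics/c5.png",np.hstack([cv2.resize(x,(400,400),interpolation=cv2.INTER_CUBIC) for x in(i[:,5:45],j)]))
E
```

```text
F world [-3.03 -8.26 -1.44 -1.53  0.5   0.12] F tool [-8.46 -2.4   1.45] tcp [554.74 265.34  37.6 ] tool x [ 0.075  0.997 -0.002] t 17.88
```

View pics/c5.png

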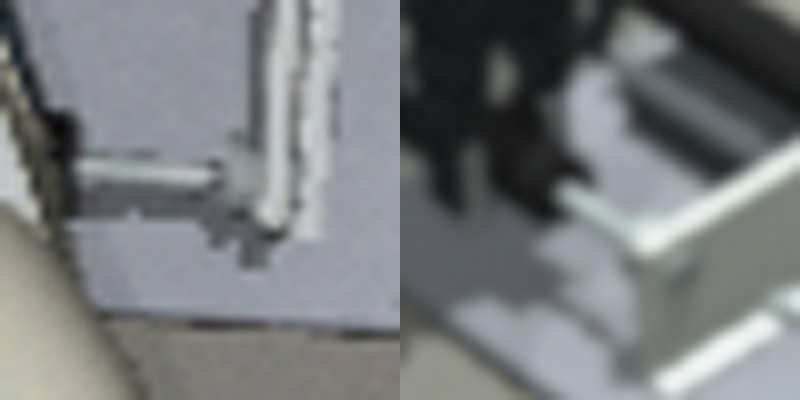

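The top crop shows the rigid nose at (215,173), right in front of the cup mouth (cup at about (235,178)). I'll let the spring push it home.

Request:
drive_tool:
  rows: [-1, 0, -0.07, 0, 0, 0, 0, -1, -0.2, 0, 0, 0, 0, 0, -1, -0.2, 0, 0, 0, 0, 0, -1, 0, 0, 0, 0, 0, 0, -1, 0, 0, 0, 0, 0, 0]

```text
clock: 18.6
tool_pos: [554.3, 261.8, 37.8]
eef_rot: [2.302, 2.136, -0.001]
contact_force: [-1.8, -6.4, -2.5]
width: 28.4
grasp_force: 59.5
```

Request:
drive_tool:
  rows: [-1, -0.2, 0, 0, 0, 0, 0, -1, 0, 0, 0, 0, 0, 0, -1, 0, 0, 0, 0, 0, 0]

```text
clock: 18.98
tool_pos: [554.1, 260.0, 37.8]
eef_rot: [2.302, 2.137, -0.0]
contact_force: [-1.0, -5.0, -2.4]
width: 28.4
grasp_force: 59.5
```

```bash
python3 feel.py
```

```text
F world [-0.99 -5.39 -1.86 -0.97  0.19  0.05] F tool [-5.45 -0.58  1.86] tcp [554.16 260.03  37.81] tool x [ 0.074  0.997 -0.001] t 19.27
```

Request:
drive_tool:
  rows: [-1, -0.2, 0, 0, 0, 0, 0, -1, 0, 0, 0, 0, 0, 0, -1, 0, 0, 0, 0, 0, 0]

```text
clock: 19.65
tool_pos: [553.9, 258.3, 37.9]
eef_rot: [2.302, 2.137, 0.001]
contact_force: [0.2, -4.1, -2.1]
width: 28.4
grasp_force: 59.4
```

Request:
drive_tool:
  rows: [-1, -0.1, 0, 0, 0, 0, 0, -1, 0, 0, 0, 0, 0, 0, -1, 0, 0, 0, 0, 0, 0]

```text
clock: 20.02
tool_pos: [553.7, 257.4, 37.9]
eef_rot: [2.302, 2.137, 0.0]
contact_force: [0.5, -3.5, -2.5]
width: 28.4
grasp_force: 59.4
```

```bash
python3 feel.py
```

```text
F world [ 0.87 -3.5  -1.97 -0.74 -0.15 -0.08] F tool [-3.42  1.12  1.97] tcp [553.64 257.36  37.8 ] tool x [0.074 0.997 0.   ] t 20.32
```

Request:
drive_tool:
  rows: [-1, -0.1, 0, 0, 0, 0, 0, -1, 0, 0, 0, 0, 0, 0, -1, 0, 0, 0, 0, 0, 0]

```text
clock: 20.7
tool_pos: [553.5, 256.4, 37.8]
eef_rot: [-2.302, -2.137, -0.0]
contact_force: [1.0, -3.2, -2.1]
width: 28.5
grasp_force: 59.4
```

```bash
python3 feel.py
```

```text
F world [ 0.74 -3.29 -2.42 -0.59 -0.21 -0.07] F tool [-3.23  0.99  2.42] tcp [553.52 256.35  37.8 ] tool x [0.074 0.997 0.   ] t 21.0
```

Request:
drive_tool:
  rows: [-1, -0.1, -0.02, 0, 0, 0, 0, -1, 0, 0, 0, 0, 0, 0, -1, 0, 0, 0, 0, 0, 0]

```text
clock: 21.38
tool_pos: [553.3, 255.6, 37.8]
eef_rot: [-2.302, -2.138, -0.001]
contact_force: [1.5, -0.9, -3.1]
width: 28.3
grasp_force: 59.4
```

```bash
python3 feel.py
```

```text
F world [ 2.01 -0.18 -2.51 -0.03 -0.37 -0.02] F tool [-0.03  2.02  2.51] tcp [553.31 255.5   37.82] tool x [0.074 0.997 0.   ] t 21.68
```

The axial force fell to zero, so the rigid pin has bottomed. I'll ease the sideways load before opening.

Request:
drive_tool:
  rows: [-1, 0, 0.07, 0, 0, 0, 0, -1, 0, 0, 0, 0, 0, 0, -1, 0, 0, 0, 0, 0, 0]

```text
clock: 22.05
tool_pos: [553.5, 255.4, 37.7]
eef_rot: [-2.302, -2.137, 0.001]
contact_force: [-1.4, 2.8, -1.5]
width: 28.6
grasp_force: 59.5
```

```bash
python3 feel.py
```

```text
F world [-2.54  1.78 -1.03  0.3   0.47 -0.13] F tool [ 1.59 -2.66  1.03] tcp [553.6  255.38  37.71] tool x [0.074 0.997 0.   ] t 22.35
```

Request:
drive_tool:
  rows: [-1, 0, -0.04, 0, 0, 0, 0, 0.3, 0, 0, 0, 0, 0, 0, 0.3, 0, 0, 0, 0, 0, 0, 0.3, 0, 0, 0, 0, 0, 0, 0.3, 0, 0, 0, 0, 0, 0, 0.3, 0, 0, 0, 0, 0, 0]

```text
clock: 23.1
tool_pos: [553.6, 255.3, 37.8]
eef_rot: [2.302, 2.137, -0.0]
contact_force: [-0.1, 0.3, 0.5]
width: 55.7
grasp_force: 0.0
```

Request:
drive_tool:
  rows: [0.3, 0, 0, -0.5, 0, 0, 0, 0.3, 0, 0, -2, 0, 0, 0, 0.3, 0, 0, -4, 0, 0, 0, 0.3, 0, 0, -4, 0, 0, 0, 0.3, 0, 0, -4, 0, 0, 0, 0.3, -5, 0, -2, 0, 0, 0, 0.3, -5, 0, 0, 0, 0, 0, 0.3, -5, 0, 0, 0, 0, 0, 0.3, -5, 0, 0, 0, 0, 0, 0.3, 0, 0, 0, 0, 0, 0, 0.3, 0, 0, 0, 0, 0, 0]

```text
clock: 24.48
tool_pos: [538.8, 55.9, 203.2]
eef_rot: [2.303, 2.136, 0.001]
contact_force: [-0.5, 0.5, 0.7]
width: 55.3
grasp_force: 0.0
```

```bash
python3 - <<'E'
from bench import manip;import numpy as np,cv2
s=manip.sense();print(s['clock'],s['width'],np.round(s['contact_force'],1),np.round(s['tool_pos']))
i=manip.camera("top")[0][160:245,200:285,::-1];j=manip.camera("scene")[0][145:230,225:310,::-1]
cv2.imwrite("pics/c6.png",np.hstack([cv2.resize(x,(400,400),interpolation=cv2.INTER_CUBIC) for x in(i,j)]))
E
```

```text
24.475 55.27166449946218 [-0.5  0.5  0.7] [539.  56. 203.]
```

View pics/c6.png

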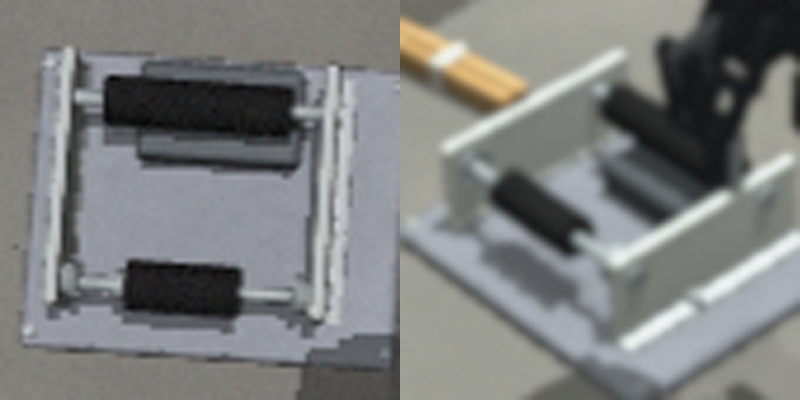

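The roller hangs between both cups, with the rubber at (183,288) in the top crop and the pins in the cups at (70,283) and (300,293). One numeric check before handing in.

```bash
python3 - <<'E'
from h import *;from bench import manip
E={}
for n,b in(("top",(220,212,36,18)),("scene",(243,178,25,24))):
    m=(manip.camera(n)[0].max(2)<60).astype(np.uint8);c,(w,h),a=cv2.minAreaRect(big(m,b));print(n,c,w,h,a)
    a=np.radians(a if w>h else a+90);v=np.array([np.cos(a),np.sin(a)])*max(w,h)/2;v=-v if v[0]>0 else v
    E[n]=(np.array(c)+v,np.array(c),np.array(c)-v)
for i in range(3): print(tri(manip.calibration("top"),E["top"][i],manip.calibration("scene"),E["scene"][i]))
E
```

```text
top (238.1637420654297, 221.04425048828125) 24.279438018798828 10.709559440612793 3.814074993133545
scene (254.144287109375, 189.6510009765625) 20.808490753173828 7.782703876495361 34.99202346801758
(array([553.66618047, 288.82648419,  62.87757296]), np.float64(2.2050414397011524))
(array([552.34860833, 254.72497115,  59.37640588]), np.float64(0.5443871342023153))
(array([550.74461237, 220.59507094,  56.52522127]), np.float64(2.6828527727861315))
```

```bash
python3 -c "
from bench import manip;print(manip.finish_job())"
```

```text
the job is handed in; nothing more can be done
None
```

The job is handed in at about 25 s of the 54 s allowed: the roller hangs by itself between the two cups. By touch and camera both pins look fully home; I have no judge's verdict. The spring was pressed in about 12.5 of its 15 mm, and the other bench items were not touched.

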